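# Snug the loose manifold plug and open the vacuum valve

## Task

The brass T-bar plug in the vacuum manifold has been left loose: turn it clockwise until it bites and goes snug, about an eighth of a turn past where the collar round it starts to turn with it, without forcing it. Then swing the valve lever fully over to its other end to put the vacuum on, let go, and leave the glassware and the slide box where they are.

Things in the scene. Friction and masses are not known exactly. Their poses are not given: they have to be found in the camera images.
- manifold: Aluminium bar 90 x 360 x 50 mm high, fixed on the bench; origin on the bench under its middle, long axis y, x across it, roughly away from the robot. On its top are three fittings 120 mm apart along its middle line, in any order: the T-bar plug, the lever valve, and a grey blanked port (60 mm wide, 28 mm high) that is not used. Top at 50 mm.
- plug_bar (a point): Centre of the plug's brass T-bar, on the plug's upright turning axis, 107.5 mm above the bench. The bar is 60 mm long (this frame's x), 14 mm thick (y), 22 mm high (z). Below it: a neck 11 mm across and 11 mm high, then the tapered thread, 25 mm across at most and 15 mm high. The bar turns with the plug; clockwise seen from above tightens.
- plug_port: Fixed round boss 48 mm across in which the plug turns; origin 50 mm above the bench, its top at 70 mm. The plug turns easily (0.05 N m) for 0.5 to 2.0 rad, unknown beforehand, before its taper bites: there is no fixed stopping angle. From the bite it takes 0.24 N m, growing by 0.2 N m per rad. It stays where it is let go.
- collar (a joint): Steel collar, 39 mm across with four black ticks, lying in the top of the boss round the plug, with nothing to hold it by. It stands still at 0 while the plug is loose; once the taper bites it is dragged round clockwise with the plug, and its value (rad) is the turn past the bite. Snug is 0.3 to 1.15 rad, best about 0.75; beyond that the plug is forced.
- valve_base: The lever valve's steel block, 70 x 50 x 25 mm, fixed on the manifold; origin at the centre of its underside, 50 mm above the bench; axes as the manifold's. The lever's pivot lies 22 mm above this origin, along y.
- valve_tip (a point): Centre of the black ball, 26 mm across, at the end of the valve's lever, 60 mm from the pivot; it moves with the lever (125 mm above the bench at either end, 132 mm upright).
- valve (a joint): Angle of the valve's lever (rad): 0 leaning to the manifold's -x side (towards the robot), 1.0 fully over to the +x side, where the vacuum is on. Starts at 0 to 0.12. It swings in the manifold's upright x-z plane, from 0.5 rad one side of upright to 0.5 rad the other, needs about 1 N at the ball and stays where it is left.
- beaker: Loose glass beaker, 66 mm across, 85 mm high; origin under its middle. Leave it alone.
- dish: Loose shallow glass dish, 90 mm across, 18 mm high; origin under its middle. Leave it alone.
- slide_box: Loose grey slide box, 80 x 100 x 32 mm; origin under its middle. Leave it alone.

How it is judged:
By the outcome, as a careful person would: the job done as asked, in the order asked, and still so for the second after the job is handed in, with the robot touching nothing.
It also fails if it takes over 61 s, if anything falls off the work surface, if the arm or the gripper's body presses on something with over 40 N, if the wrist force passes 120 N, or if a joint passes its speed limit or range.

## Robot

A 6-joint arm with a two-finger parallel gripper is mounted at the origin on the work surface. World frame = base frame: x ahead of the robot, y to its left, z up, the work surface at z = 0. Lengths are in mm, angles in rad, forces in N, time in s.
With the tool pointing down it reaches from about 350 to 875 mm from the base axis. Payload 4.2 kg.
Tool frame: the origin (TCP) lies at the very end of the fingers, on their centre line; the grasp point (between the pads) lies arm.grip_depth behind it (arm.grip_depth is the distance from the TCP to the grasp point, in mm); z points along the fingers, y is the direction in which the jaws open and shut (so a half turn about z gives the same grasp; the last joint's range is limited). The gripper opens to 85 mm and grips with 20 to 120 N. Pads are 22 mm wide; open, the fingers measure 114 mm over their backs; the gripper's body (76 mm by 85 mm) begins 54 mm behind the grasp point. The pads swing forward as they close: fully open they stand 13 mm farther back than shut.
Start: joints at [1.422, 0.385, 0.008, 0, -1.194, -0.259], TCP at [247.836, 573.739, 231.312] pointing down, gripper open.
Joint ranges: [-3.14, 3.14], [-1.21, 2.06], [-1.07, 1.41], [-3.16, 2.05], [-2.99, -0.16], [-3.1, 3.1]. Speed limits (rad/s): [2.79, 2.79, 3.14, 3.14, 3.14, 3.14].

## Interface

Orientations are given as a unit quaternion [x, y, z, w].
In Python, from bench import arm, optics, workorder gives the robot as it stands. The module is installed in compiled form; this text tells all that it offers.
- The arm moves only by the tool play_rows, never from a script. Its arguments are lists of equal length, an entry for each row: "travel": the shift along the tool's x, y, z in m, a list of three; "rotation": the turn, a rotation vector about the tool's x, y, z in rad, a list of three; "grip": the opening, from 0 (shut) to 1 (fully open). In form: {"travel": [[x, y, z], ...], "rotation": [[rx, ry, rz], ...], "grip": [grip, ...]}. A call has 1 to 12 rows; each row shifts and turns the commanded pose from where the row before left it, along the tool's axes as they then stand; what a row does not reach is not made up. A row lasts 1/12 s, in which the tool goes at most 41.7 mm and 7.16 degrees, less where a joint would pass 70% of its speed; a pose out of reach is approached as far as the arm can. A call is refused whole if a number of a shift passes 0.0417 or a number of a turn 0.125, either way. A call with a gripper value outside its range is refused whole. The fingers move at their own pace and stop on an object; the grip force is fixed at half the most. Time passes only in rows, so rows that do not move let the fingers close. It gives the time, the measured TCP pose, the force and the opening at its end, in the units of the state.
- arm.read_state(): the state, without advancing time (a new reading comes with each control period).
- optics.get_image(name): name is "scene" or "top" or "wrist"; returns a dict with "image" (420x560x3 uint8, blue, green, red), "depth" (420x560 float32, mm along the optical axis (not along the pixel's ray), 0 where there is no reading), "camera_matrix" (3x3 intrinsics, pixels), "R" (3x3) and "t" (3): a world point X has camera coordinates R X + t; the wrist camera has in their place "hand_eye" (4x4, takes a point from camera to tool coordinates, whose origin is the TCP and whose axes are the flange's). Camera axes: x right, y down, z forward; pixel columns grow to the right and rows downward; lengths in mm; the calibration is good to about 2 mm. A picture is of the moment at which its call begins: read the wrist's pose just before it.
- workorder.job_done(): hands the job in, once; it reports no verdict.
The state is a dict: "clock": time; "joints": joint angles; "joint_vel": joint speeds; "joint_efforts": joint torques, N m; "position": TCP position; "ee_rot": TCP orientation; "contact_force": force on the tool from outside, world axes, zero at the start; "wrist_torque": the same for the moment, N m; "gripper_width": finger opening in mm.
Only numpy, scipy, OpenCV 4.12 (cv2) and the standard library are available. Lean on these libraries where they do the work, as an engineer would, in place of code of your own. Each camera call takes 0.05 s, during which the arm holds its last target. There are 200 camera calls.

## Working session

There is one attempt and no reset: what is moved stays moved. The work goes in short steps, Python scripts to look and compute and a tool call to move; the robot and the scene stay as the last step left them, time stands still between calls to the robot, and variables do not carry over. Pictures are saved under pics/ and viewed, about 8 in all and at most 12, crops included, and the job is handed in when it is done.

Besides the shell and the picture viewer there is one more tool, called after "Emit:" in YAML: its name, and indented under it one key for each argument. play_rows: Moves the arm, as the interface text tells. Its arguments: {"type":"object","properties":{"travel":{"type":"array","items":{"type":"array","items":{"type":"number"}}},"rotation":{"type":"array","items":{"type":"array","items":{"type":"number"}}},"grip":{"type":"array","items":{"type":"number"}}},"required":["travel","rotation","grip"]}

```bash
mkdir -p pics
cat > h.py <<'E'
import numpy as np, cv2
from bench import arm, optics, workorder
from scipy.spatial.transform import Rotation as Ro
def grab(n):
    s=arm.read_state(); d=optics.get_image(n)
    K=np.array(d["camera_matrix"])
    if n=="wrist":
        T=np.eye(4);T[:3,:3]=Ro.from_quat(s["ee_rot"]).as_matrix();T[:3,3]=s["position"]
        W=T@np.array(d["hand_eye"])
    else:
        W=np.eye(4);R=np.array(d["R"]);W[:3,:3]=R.T;W[:3,3]=-R.T@np.array(d["t"])
    return d["image"],d["depth"],K,W
def onplane(K,W,uv,z):
    r=W[:3,:3]@np.linalg.solve(K,[uv[0],uv[1],1.]);o=W[:3,3]
    return o+r*(z-o[2])/r[2]
def cloud(D,K,W):
    v,u=np.indices(D.shape);p=np.stack([u,v,np.ones_like(u)],-1)@np.linalg.inv(K).T*D[...,None]
    return p@W[:3,:3].T+W[:3,3]
E
python3 - <<'E'
from h import *
s=arm.read_state();print(s, arm.grip_depth)
a,D,K,W=grab("top");np.savez("top.npz",a=a,D=D,K=K,W=W)
b,D2,K2,W2=grab("scene");np.savez("scene.npz",a=b,D=D2,K=K2,W=W2)
cv2.imwrite("pics/top.png",a);cv2.imwrite("pics/scene.png",b);print(W,W2,K)
E
```

```text
{'clock': 0.0, 'joints': array([ 1.42158745e+00,  3.85585065e-01,  6.59181278e-03, -4.71870154e-04,
       -1.19401912e+00, -2.58607109e-01]), 'joint_vel': array([-0.00110631, -0.00142552,  0.00087431, -0.00017285,  0.00131182,
       -0.00033168]), 'joint_efforts': array([ 1.54796377e-03, -3.92292488e+01,  1.88398272e+01,  4.18598548e+00,
       -4.54592344e-03, -7.16492679e-06]), 'position': array([247.62989939, 573.19724667, 230.1951065 ]), 'ee_rot': array([ 9.79264442e-01, -2.02583013e-01, -1.58383435e-04,  1.11835606e-03]), 'contact_force': array([-0.23478418,  0.47662178,  0.4853471 ]), 'wrist_torque': array([ 0.01134379, -0.01458193, -0.04068601]), 'gripper_width': 85.76328422440892} 18.700000000000003
[[ 2.74873988e-03 -9.96902099e-01  7.86043917e-02  5.72245820e+02]
 [-9.99983295e-01 -2.34051103e-03  5.28511949e-03  1.12081736e+02]
 [-5.08477227e-03 -7.86176060e-02 -9.96891878e-01  1.11105481e+03]
 [ 0.00000000e+00  0.00000000e+00  0.00000000e+00  1.00000000e+00]] [[ 7.21415542e-01  3.86907447e-01 -5.74336350e-01  1.22074073e+03]
 [ 6.92443598e-01 -3.92216685e-01  6.05547633e-01 -4.90265253e+02]
 [ 9.02658938e-03 -8.34547002e-01 -5.50862797e-01  6.54762692e+02]
 [ 0.00000000e+00  0.00000000e+00  0.00000000e+00  1.00000000e+00]] [[516.91342352   0.         283.87123713]
 [  0.         516.91342352 203.78362103]
 [  0.           0.           1.        ]]
```

View pics/top.png

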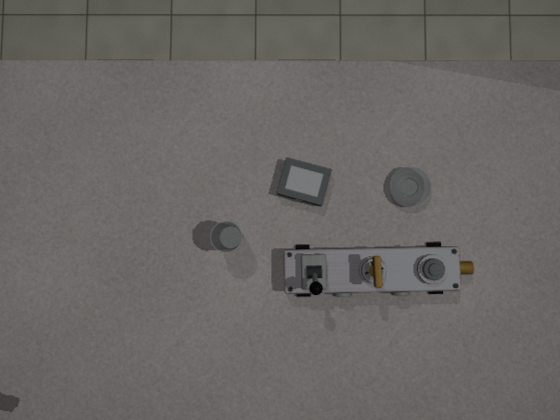

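View pics/scene.png

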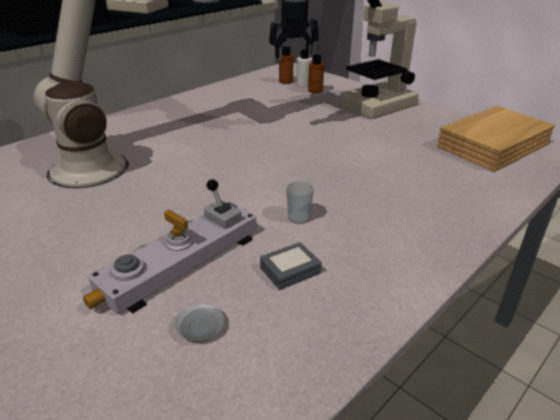

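The top view shows the valve block at about (315,265) with its ball at (316,288), the T-bar at (377,271), the blank port at (432,268), the beaker at (228,237), the box at (304,182) and the dish at (408,187).

Run:
```python
from h import *
def brass(a):
    h=cv2.cvtColor(a,cv2.COLOR_BGR2HSV); return cv2.inRange(h,(8,110,60),(30,255,255))
for n in("top","scene"):
    f=np.load(n+".npz");a,D,K,W=[f[k] for k in"aDKW"]
    c,_=cv2.findContours(brass(a),cv2.RETR_EXTERNAL,cv2.CHAIN_APPROX_NONE)
    P=cloud(D,K,W)
    for q in c:
        if cv2.contourArea(q)<40: continue
        r=cv2.minAreaRect(q);print(n,r,cv2.contourArea(q))
        if n=="top":
            b=[onplane(K,W,p,118.5)[:2] for p in cv2.boxPoints(r)];print(np.round(b),onplane(K,W,r[0],118.5))
    if n=="top":
        m=brass(a)>0;m[:,:345]=0;m[:,410:]=0;Q=P[m];Q=Q[Q[:,2]>112];print(len(Q),Q.mean(0),np.median(Q[:,2]))
        print("bar dir",cv2.fitLine(Q[:,:2].astype(np.float32),2,0,.01,.01).ravel())
        rr=cv2.minAreaRect(Q[:,:2].astype(np.float32));print(rr)
        M=(P[...,2]>42)&(P[...,2]<56)&(np.abs(P[...,0]-450)<150)
        M[:,:275]=0;M[:,470:]=0
        T=P[M];print("manifold",len(T),np.median(T[:,2]),cv2.minAreaRect(T[:,:2].astype(np.float32)))
        B=P[270:300,300:330];k=(B[...,2]>110);print("ball",B[k].mean(0),B[k][:,2].max(),k.sum())
        ys,xs=np.where(k);print(xs.mean()+300,ys.mean()+270)
    else:
        h=a.max(2)<35; h[:170]=0;h[200:]=0;h[:,:195]=0;h[:,230:]=0
        ys,xs=np.where(h);print("ball px",xs.mean(),ys.mean(),len(xs));print(P[h].mean(0),onplane(K,W,(xs.mean(),ys.mean()),125))
```

```text
top ((466.5, 267.5), (11.0, 13.0), 90.0) 125.0
[[ 540. -219.]
 [ 540. -243.]
 [ 519. -243.]
 [ 519. -218.]] [ 529.61964736 -230.75619629  118.5       ]
top ((377.8224182128906, 271.4810485839844), (29.361013412475586, 6.75303316116333), 86.633544921875) 159.0
[[549. -54.]
 [550. -67.]
 [494. -70.]
 [494. -57.]] [521.58485588 -61.96283513 118.5       ]
193 [521.65641334 -61.74549466 117.44789035] 117.40121335364859
bar dir [ 9.9844992e-01  5.5657461e-02  5.2165643e+02 -6.1745495e+01]
((521.5121459960938, -61.84627151489258), (55.460418701171875, 12.305900573730469), 2.5114622116088867)
manifold 5689 49.11304510103764 ((518.2883911132812, -71.83236694335938), (98.20745086669922, 380.6450500488281), 1.2970677614212036)
ball [493.20089451  59.15450257 145.97126794] 1111.0548056557188 153
315.05882352941177 287.54901960784315
scene ((93.66039276123047, 298.1886901855469), (13.986515045166016, 19.814231872558594), 60.945396423339844) 241.5
scene ((176.58578491210938, 220.82667541503906), (27.729202270507812, 17.76119041442871), 64.98310089111328) 300.0
scene ((493.6000061035156, 137.70001220703125), (105.93630981445312, 62.29686737060547), 18.434947967529297) 4527.5
scene ((315.5700988769531, 76.95773315429688), (14.303413391113281, 30.468542098999023), 2.6025619506835938) 342.5
scene ((285.5, 68.0), (28.0, 13.0), 90.0) 278.5
ball px 211.92957746478874 184.77464788732394 71
[497.45822085  50.01758805 129.56771428] [491.16042981  54.71816566 125.        ]
```

Emit:
play_rows:
  travel:
    - [0.025,0.0237,0]
    - [0.025,0.0237,0]
    - [0.025,0.0237,0]
    - [0.025,0.0237,0]
    - [0.025,0.0237,0]
    - [0.025,0.0237,0]
    - [0.025,0.0237,0]
    - [0.025,0.0237,0]
    - [0.025,0.0237,0]
    - [0.025,0.0237,0]
    - [0.025,0.0237,0]
    - [0.025,0.0237,0]
  rotation:
    - [0,0,0]
    - [0,0,0]
    - [0,0,0]
    - [0,0,0]
    - [0,0,0]
    - [0,0,0]
    - [0,0,0]
    - [0,0,0]
    - [0,0,0]
    - [0,0,0]
    - [0,0,0]
    - [0,0,0]
  grip: [1,1,1,1,1,1,1,1,1,1,1,1]

```text
clock: 1.1
position: [410.5, 191.9, 231.2]
ee_rot: [0.979, -0.202, -0.0, 0.0]
contact_force: [0.3, -0.4, 0.0]
gripper_width: 85.7
```

Emit:
play_rows:
  travel:
    - [0.025,0.0237,0]
    - [0.025,0.0237,0]
    - [0.025,0.0237,0]
    - [0.025,0.0237,0]
    - [0.025,0.0237,0]
    - [0.025,0.0237,0]
    - [0,0,0]
    - [0,0,0]
    - [0,0,0]
    - [0,0,0]
    - [0,0,0]
    - [0,0,0]
  rotation:
    - [0,0,0]
    - [0,0,0]
    - [0,0,0]
    - [0,0,0]
    - [0,0,0]
    - [0,0,0]
    - [0,0,-0.115]
    - [0,0,-0.115]
    - [0,0,-0.115]
    - [0,0,-0.115]
    - [0,0,0]
    - [0,0,0]
  grip: [1,1,1,1,1,1,1,1,1,1,1,1]

```text
clock: 2.1
position: [491.5, 3.6, 231.0]
ee_rot: [1.0, 0.025, -0.0, 0.0]
contact_force: [-0.2, -1.1, -1.3]
gripper_width: 85.3
```

Run:
```python
from h import *
s=arm.read_state();print(s["clock"],s["position"],s["ee_rot"],s["joints"])
a,D,K,W=grab("wrist");np.savez("w1.npz",a=a,D=D,K=K,W=W);cv2.imwrite("pics/w1.png",a)
h=cv2.cvtColor(a,cv2.COLOR_BGR2HSV);m=cv2.inRange(h,(8,110,60),(30,255,255))
P=cloud(D,K,W)
for q in cv2.findContours(m,cv2.RETR_EXTERNAL,cv2.CHAIN_APPROX_NONE)[0]:
    if cv2.contourArea(q)<100: continue
    r=cv2.minAreaRect(q);print(r,onplane(K,W,r[0],118.5))
    z=np.zeros_like(m);cv2.drawContours(z,[q],-1,255,-1);Q=P[(z>0)&(P[...,2]>114)&(P[...,2]<125)]
    if len(Q)>20:print(len(Q),np.median(Q[:,2]),cv2.minAreaRect(Q[:,:2].astype(np.float32)),cv2.fitLine(Q[:,:2].astype(np.float32),2,0,.01,.01).ravel())
```

```text
2.1 [491.4826638    3.57926369 230.97945496] [ 9.99698804e-01  2.45388258e-02 -3.83961069e-04  2.83575326e-05] [ 3.38314394e-01  1.57100607e-01 -3.09730251e-01 -2.04931908e-04
 -1.10471341e+00  1.28165668e+00]
((351.7248840332031, 162.56332397460938), (9.780115127563477, 24.31812286376953), 7.594643592834473) [527.573953   -46.99356513 118.5       ]
((548.5, 159.0), (26.0, 21.0), 90.0) [ 537.33380019 -194.50185718  118.5       ]
((370.18280029296875, 169.80691528320312), (17.107370376586914, 77.64752197265625), 4.763641834259033) [522.72108503 -61.6297848  118.5       ]
1273 119.02790240886637 ((521.2724609375, -61.97665023803711), (58.94966125488281, 13.305374145507812), 2.6910884380340576) [ 9.9873358e-01  5.0311685e-02  5.2241284e+02 -6.1454735e+01]
```

View pics/w1.png

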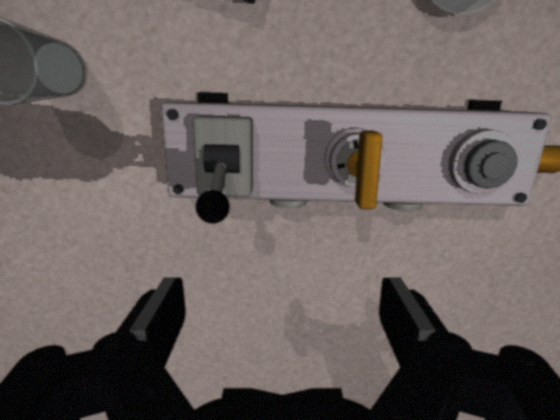

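The wrist view shows the T-bar at (370,170), the collar ticks left of it at about (345,160), the lever ball at (212,207) and the blank port at (490,162). The bar is at (521.5, -61.9) with yaw 0.05, and both views agree.

Emit:
play_rows:
  travel:
    - [0.0134,0.0335,0]
    - [0.0133,0.0335,0]
    - [0,0,0.03]
    - [0,0,0.03]
    - [0,0,0.03]
    - [0,0,0.03]
    - [0,0,0.022]
    - [0,0,0]
    - [0,0,0]
    - [0,0,0]
  rotation:
    - [0,0,0]
    - [0,0,0]
    - [0,0,0]
    - [0,0,0]
    - [0,0,0]
    - [0,0,0]
    - [0,0,0]
    - [0,0,0]
    - [0,0,0]
    - [0,0,0]
  grip: [1,1,1,1,1,1,1,1,1,1]

```text
clock: 2.98
position: [523.2, -61.7, 90.7]
ee_rot: [1.0, 0.026, 0.001, 0.0]
contact_force: [-0.1, -0.0, 0.9]
gripper_width: 85.6
```

Emit:
play_rows:
  travel:
    - [0,0,0]
    - [0,0,0]
    - [0,0,0]
    - [0,0,0]
    - [0,0,0]
    - [0,0,0]
    - [0,0,0]
    - [0,0,0]
    - [0,0,0]
    - [0,0,0]
    - [0,0,0]
    - [0,0,0]
  rotation:
    - [0,0,0]
    - [0,0,0]
    - [0,0,0]
    - [0,0,0]
    - [0,0,0]
    - [0,0,0]
    - [0,0,0]
    - [0,0,0]
    - [0,0,0]
    - [0,0,0]
    - [0,0,0]
    - [0,0,0]
  grip: [0,0,0,0,0,0,0,0,0,0,0,0]

```text
clock: 3.98
position: [522.1, -62.2, 89.8]
ee_rot: [1.0, 0.026, 0.0, 0.0]
contact_force: [-1.6, -4.1, 5.6]
gripper_width: 13.0
```

```bash
cat > st.py <<'E'
import sys
from h import *
s=arm.read_state();q=s["ee_rot"]
print(s["clock"],s["position"].round(1),"yaw",round(2*np.arctan2(q[1],q[0]),4),"q",q.round(4),"F",s["contact_force"].round(2),"T",s["wrist_torque"].round(3),"w",round(s["gripper_width"],1),"j",s["joints"].round(2),"eff6",s["joint_efforts"][5].round(3))
if len(sys.argv)>1:
    for n in ("wrist","top"):
        a,D,K,W=grab(n);np.savez(f"{sys.argv[1]}_{n}.npz",a=a,D=D,K=K,W=W);cv2.imwrite(f"pics/{sys.argv[1]}_{n}.png",a)
E
python3 st.py g0
```

```text
3.9833 [522.1 -62.2  89.8] yaw 0.0524 q [9.997e-01 2.620e-02 2.000e-04 3.000e-04] F [-1.64 -4.07  5.65] T [-1.016  0.284 -0.037] w 13.0 j [ 0.19  0.37 -0.42  0.   -0.78  1.43] eff6 0.029
```

View pics/g0_wrist.png

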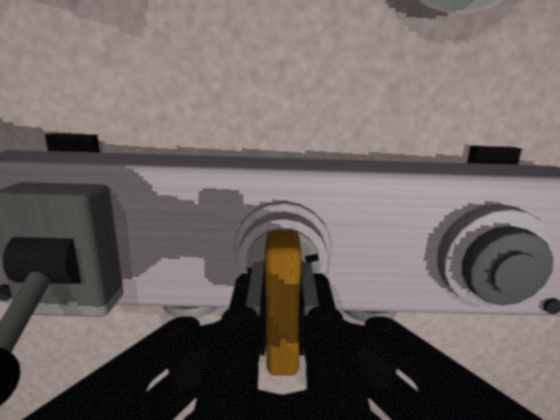

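The jaws hold the bar squarely, and one collar tick shows at (312,258). I'll turn through the guaranteed free 0.48 rad first.

Emit:
play_rows:
  travel:
    - [0,0,0]
    - [0,0,0]
    - [0,0,0]
    - [0,0,0]
    - [0,0,0]
    - [0,0,0]
    - [0,0,0]
    - [0,0,0]
  rotation:
    - [0,0,0.06]
    - [0,0,0.06]
    - [0,0,0.06]
    - [0,0,0.06]
    - [0,0,0.06]
    - [0,0,0.06]
    - [0,0,0.06]
    - [0,0,0.06]
  grip: [0,0,0,0,0,0,0,0]

```text
clock: 4.75
position: [522.1, -62.5, 89.8]
ee_rot: [0.977, -0.213, 0.0, 0.0]
contact_force: [-1.0, -5.7, 5.3]
gripper_width: 13.2
```

```bash
python3 st.py g1
```

```text
4.75 [522.1 -62.5  89.8] yaw -0.4302 q [ 9.770e-01 -2.134e-01  2.000e-04  5.000e-04] F [-1.05 -5.68  5.3 ] T [-1.464  0.255  0.088] w 13.2 j [ 0.19  0.37 -0.42  0.   -0.78  0.95] eff6 0.414
```

Emit:
play_rows:
  travel:
    - [0,0,0]
    - [0,0,0]
    - [0,0,0]
    - [0,0,0]
  rotation:
    - [0,0,0.06]
    - [0,0,0.06]
    - [0,0,0.06]
    - [0,0,0.06]
  grip: [0,0,0,0]

```text
clock: 5.18
position: [522.0, -62.6, 89.8]
ee_rot: [0.944, -0.329, 0.0, 0.001]
contact_force: [-1.6, -5.2, 5.2]
gripper_width: 13.2
```

```bash
python3 st.py g2
```

```text
5.1833 [522.  -62.6  89.8] yaw -0.6701 q [ 9.444e-01 -3.288e-01  3.000e-04  6.000e-04] F [-1.59 -5.19  5.17] T [-1.557  0.253  0.054] w 13.2 j [ 0.19  0.37 -0.42  0.   -0.78  0.71] eff6 0.414
```

Emit:
play_rows:
  travel:
    - [0,0,0]
    - [0,0,0]
    - [0,0,0]
    - [0,0,0]
  rotation:
    - [0,0,0.06]
    - [0,0,0.06]
    - [0,0,0.06]
    - [0,0,0.06]
  grip: [0,0,0,0]

```text
clock: 5.62
position: [521.9, -62.7, 89.8]
ee_rot: [0.898, -0.44, 0.0, 0.001]
contact_force: [-1.7, -5.6, 6.0]
gripper_width: 13.4
```

```bash
python3 st.py g3
python3 - <<'E'
from h import *
t=[]
for n in("g0","g1","g2","g3"):
    f=np.load(n+"_wrist.npz");t.append(cv2.resize(f["a"][170:370,180:400],None,fx=1.8,fy=1.45))
cv2.imwrite("pics/m1.png",np.vstack([np.hstack(t[:2]),np.hstack(t[2:])]))
E
```

```text
5.6167 [521.9 -62.7  89.8] yaw -0.9102 q [ 8.982e-01 -4.395e-01  3.000e-04  6.000e-04] F [-1.67 -5.56  5.96] T [-1.703  0.292  0.083] w 13.4 j [ 0.19  0.37 -0.42  0.   -0.78  0.47] eff6 0.414
```

View pics/m1.png

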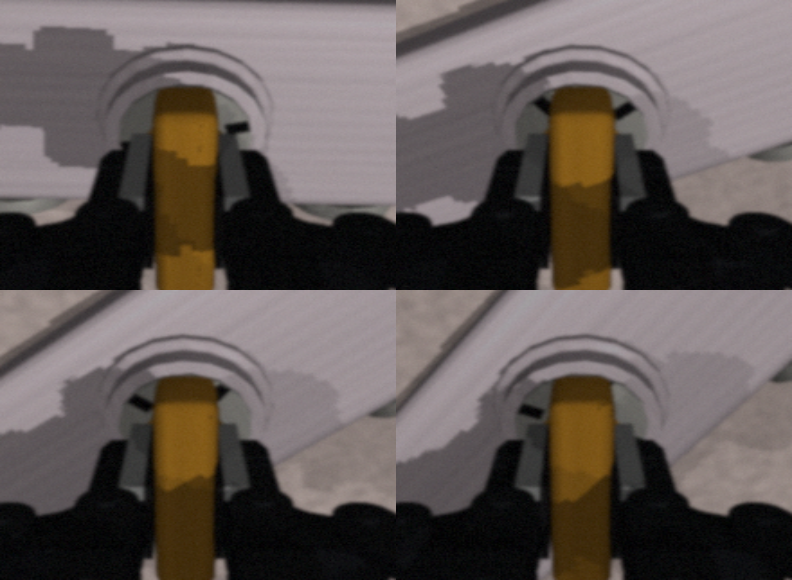

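The collar ticks counter-rotate in the wrist view, e.g. from (237,127) to (625,105) in the montage, so the collar is still at rest in the world. Next I'll measure the tick azimuth numerically.

```bash
cat > tick.py <<'E'
import sys
from h import *
def ticks(n):
    f=np.load(n+"_wrist.npz");a,D,K,W=[f[k] for k in"aDKW"]
    v,u=np.indices(D.shape);r=np.stack([u,v,np.ones_like(u)],-1)@np.linalg.inv(K).T@W[:3,:3].T
    P=W[:3,3]+r*((70-W[2,3])/r[...,2])[...,None]
    d=P[...,:2]-[521.6,-62]
    R=np.hypot(d[...,0],d[...,1]);g=a.max(2)
    m=((R>10)&(R<21)&(g<45)&(v<275)).astype(np.uint8)   # above the fingers in the picture
    k,l,S,C=cv2.connectedComponentsWithStats(m)
    o=[]
    for i in range(1,k):
        if 15<S[i,4]<140:
            q=d[l==i].mean(0);o.append((S[i,4],C[i].round().tolist(),round(np.hypot(*q),1),round(np.degrees(np.arctan2(q[1],q[0])),1)))
    print(n,o)
for n in sys.argv[1:]: ticks(n)
E
python3 tick.py g0 g1 g2 g3
```

```text
g0 [(np.int32(103), [309.0, 261.0], np.float64(14.4), np.float64(-90.5)), (np.int32(22), [263.0, 270.0], np.float64(12.1), np.float64(125.4)), (np.int32(36), [250.0, 271.0], np.float64(18.8), np.float64(114.2))]
g1 [(np.int32(82), [262.0, 242.0], np.float64(14.4), np.float64(21.6)), (np.int32(71), [306.0, 246.0], np.float64(14.9), np.float64(-82.8)), (np.int32(25), [263.0, 270.0], np.float64(11.8), np.float64(97.1))]
g2 [(np.int32(45), [302.0, 240.0], np.float64(15.7), np.float64(-81.9)), (np.int32(100), [258.0, 248.0], np.float64(14.2), np.float64(21.9)), (np.int32(39), [262.0, 269.0], np.float64(11.6), np.float64(80.6))]
g3 [(np.int32(97), [255.0, 253.0], np.float64(14.5), np.float64(22.7)), (np.int32(110), [259.0, 269.0], np.float64(12.9), np.float64(61.4))]
```

Emit:
play_rows:
  travel:
    - [0,0,0]
    - [0,0,0]
    - [0,0,0]
    - [0,0,0]
  rotation:
    - [0,0,0.06]
    - [0,0,0.06]
    - [0,0,0.06]
    - [0,0,0.06]
  grip: [0,0,0,0]

```text
clock: 6.05
position: [521.8, -62.8, 89.8]
ee_rot: [0.839, -0.544, 0.0, 0.001]
contact_force: [-2.3, -6.3, 5.4]
gripper_width: 12.8
```

```bash
python3 st.py g4; python3 tick.py g4
```

```text
6.05 [521.8 -62.8  89.8] yaw -1.1502 q [ 8.391e-01 -5.439e-01  2.000e-04  7.000e-04] F [-2.31 -6.34  5.39] T [-1.775  0.277  0.065] w 12.8 j [ 0.19  0.37 -0.42  0.   -0.78  0.23] eff6 0.414
g4 [(np.int32(38), [315.0, 268.0], np.float64(18.4), np.float64(-169.9))]
```

Emit:
play_rows:
  travel:
    - [0,0,0]
    - [0,0,0]
    - [0,0,0]
    - [0,0,0]
  rotation:
    - [0,0,0.06]
    - [0,0,0.06]
    - [0,0,0.06]
    - [0,0,0.06]
  grip: [0,0,0,0]

```text
clock: 6.48
position: [521.7, -62.9, 89.8]
ee_rot: [0.768, -0.64, 0.0, 0.001]
contact_force: [-1.3, -5.6, 4.4]
gripper_width: 13.2
```

```bash
python3 st.py g5; python3 tick.py g5
```

```text
6.4833 [521.7 -62.9  89.8] yaw -1.3892 q [ 7.683e-01 -6.401e-01  3.000e-04  9.000e-04] F [-1.3  -5.58  4.43] T [-1.813  0.393  0.27 ] w 13.2 j [ 0.19  0.37 -0.42  0.   -0.78 -0.01] eff6 0.191
g5 [(np.int32(107), [256.0, 264.0], np.float64(13.4), np.float64(20.8)), (np.int32(51), [314.0, 264.0], np.float64(17.6), np.float64(-176.9))]
```

Emit:
play_rows:
  travel:
    - [0,0,0]
    - [0,0,0]
    - [0,0,0]
    - [0,0,0]
  rotation:
    - [0,0,0.06]
    - [0,0,0.06]
    - [0,0,0.06]
    - [0,0,0.06]
  grip: [0,0,0,0]

```text
clock: 6.92
position: [521.6, -62.9, 89.8]
ee_rot: [-0.686, 0.727, -0.0, -0.001]
contact_force: [-1.8, -6.4, 5.9]
gripper_width: 13.3
```

```bash
python3 st.py g6; python3 tick.py g6
```

```text
6.9167 [521.6 -62.9  89.8] yaw 4.6543 q [-6.863e-01  7.274e-01 -4.000e-04 -1.000e-03] F [-1.75 -6.44  5.91] T [-1.847  0.476  0.309] w 13.3 j [ 0.19  0.37 -0.42  0.   -0.78 -0.25] eff6 0.145
g6 [(np.int32(52), [252.0, 262.0], np.float64(15.5), np.float64(-0.4)), (np.int32(52), [314.0, 264.0], np.float64(17.7), np.float64(169.7))]
```

Torque rose from about 0.07 to 0.27–0.31 N m, so the plug bit between yaw -1.15 and -1.39. Another 0.24 rad is safe in either case, and then I'll look at the ticks.

Emit:
play_rows:
  travel:
    - [0,0,0]
    - [0,0,0]
    - [0,0,0]
    - [0,0,0]
  rotation:
    - [0,0,0.06]
    - [0,0,0.06]
    - [0,0,0.06]
    - [0,0,0.06]
  grip: [0,0,0,0]

```text
clock: 7.35
position: [521.5, -63.0, 89.8]
ee_rot: [-0.594, 0.804, -0.0, -0.001]
contact_force: [-2.2, -5.9, 6.0]
gripper_width: 13.1
```

```bash
python3 st.py g7
python3 tick.py g7
python3 - <<'E'
from h import *
t=[]
for n in("g4","g5","g6","g7"):
    f=np.load(n+"_wrist.npz");t.append(np.clip(cv2.resize(f["a"][200:300,220:345],None,fx=3.2,fy=3).astype(int)*2,0,255))
cv2.imwrite("pics/m2.png",np.vstack([np.hstack(t[:2]),np.hstack(t[2:])]))
E
```

```text
7.35 [521.5 -63.   89.8] yaw 4.4145 q [-5.943e-01  8.042e-01 -4.000e-04 -1.100e-03] F [-2.23 -5.91  5.96] T [-1.786  0.499  0.38 ] w 13.1 j [ 0.19  0.37 -0.42  0.   -0.78 -0.49] eff6 0.098
g7 [(np.int32(55), [252.0, 262.0], np.float64(15.7), np.float64(-14.9)), (np.int32(80), [310.0, 264.0], np.float64(15.5), np.float64(156.3))][ WARN:0@0.546] global loadsave.cpp:1063 imwrite_ Unsupported depth image for selected encoder is fallbacked to CV_8U.
```

View pics/m2.png

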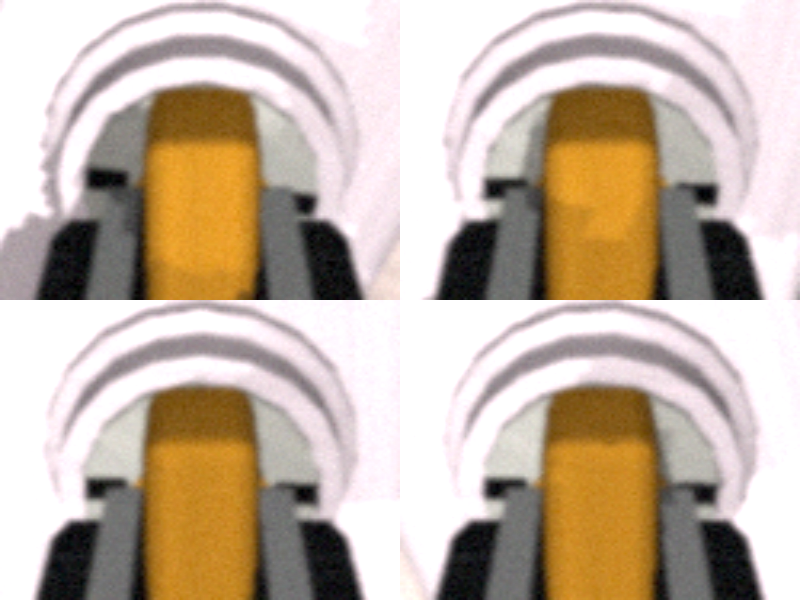

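In the g5–g7 frames the ticks sit still relative to the jaws, with the left one at montage y ≈ 188, so the collar is turning with the plug. From g4 to g5 the tick moved about half a step, which puts the bite near yaw -1.3. The plug is now about 0.55 rad past it, so I'll add 0.2.

Emit:
play_rows:
  travel:
    - [0,0,0]
    - [0,0,0]
    - [0,0,0]
    - [0,0,0]
    - [0,0,0]
    - [0,0,0]
  rotation:
    - [0,0,0.05]
    - [0,0,0.05]
    - [0,0,0.05]
    - [0,0,0.05]
    - [0,0,0]
    - [0,0,0]
  grip: [0,0,0,0,0,0]

```text
clock: 7.95
position: [521.3, -62.9, 89.8]
ee_rot: [-0.512, 0.859, -0.0, -0.001]
contact_force: [-2.5, -5.0, 5.8]
gripper_width: 12.6
```

```bash
python3 st.py g8;python3 tick.py g8
```

```text
7.95 [521.3 -62.9  89.8] yaw 4.2165 q [-5.12e-01  8.59e-01 -4.00e-04 -1.10e-03] F [-2.49 -4.99  5.82] T [-1.869  0.561  0.199] w 12.6 j [ 0.19  0.37 -0.42  0.   -0.78 -0.69] eff6 -0.197
g8 [(np.int32(50), [252.0, 262.0], np.float64(15.8), np.float64(-26.7))]
```

Emit:
play_rows:
  travel:
    - [0,0,0]
    - [0,0,0]
    - [0,0,0]
    - [0,0,0]
    - [0,0,0]
    - [0,0,0]
    - [0,0,0]
    - [0,0,0]
    - [0,0,0]
  rotation:
    - [0,0,0]
    - [0,0,0]
    - [0,0,0]
    - [0,0,0]
    - [0,0,0]
    - [0,0,0]
    - [0,0,0]
    - [0,0,0]
    - [0,0,0]
  grip: [0.4,0.6,0.6,0.6,0.6,0.6,0.6,0.6,0.6]

```text
clock: 8.8
position: [521.9, -61.8, 89.3]
ee_rot: [-0.511, 0.859, 0.0, 0.0]
contact_force: [0.3, -0.9, -0.1]
gripper_width: 50.8
```

Emit:
play_rows:
  travel:
    - [0,0,-0.02]
    - [0,0,-0.03]
    - [0,0,-0.035]
    - [0,0,-0.035]
    - [0,0,-0.03]
    - [-0.04,0,0]
    - [-0.04,0,0]
    - [0,0,0]
    - [0,0,0]
    - [0,0,0]
  rotation:
    - [0,0,0]
    - [0,0,0]
    - [0,0,0]
    - [0,0,0]
    - [0,0,0]
    - [0,0,0]
    - [0,0,0]
    - [0,0,0]
    - [0,0,0]
    - [0,0,0]
  grip: [0.6,0.6,0.6,0.6,0.6,0.6,0.6,0.6,0.6,0.6]

```text
clock: 9.63
position: [559.6, 8.6, 238.9]
ee_rot: [-0.512, 0.859, 0.0, -0.001]
contact_force: [0.2, -0.1, -0.7]
gripper_width: 51.3
```

```bash
python3 st.py r
python3 - <<'E'
from h import *
f=np.load("r_wrist.npz");g=np.load("w1.npz")
def crop(f):
    K,W=f["K"],f["W"]  # rectified bird's-eye of plane z=70, world-aligned (x up, y left), 0.2 mm/px
    X=np.array([[521.6+dx,-62+dy] for dx,dy in((30,30),(30,-30),(-30,-30),(-30,30))])
    C=np.linalg.inv(W);p=np.c_[X,np.full(4,70.)]@C[:3,:3].T+C[:3,3];p=p@K.T;p=p[:,:2]/p[:,2:]
    H=cv2.getPerspectiveTransform(p.astype(np.float32),np.float32([[0,0],[300,0],[300,300],[0,300]]))
    return cv2.warpPerspective(f["a"],H,(300,300))
cv2.imwrite("pics/r2.png",np.hstack([crop(g),crop(f)]))
a,D,K,W=[f[k] for k in"aDKW"];P=cloud(D,K,W)
h=cv2.cvtColor(a,cv2.COLOR_BGR2HSV);m=cv2.inRange(h,(8,110,60),(30,255,255))>0
Q=P[m&(P[...,2]>114)&(P[...,2]<125)&(np.hypot(P[...,0]-521,P[...,1]+62)<40)];r=cv2.minAreaRect(Q[:,:2].astype(np.float32));print(len(Q),r)
E
```

```text
9.6333 [559.6   8.6 238.9] yaw 4.2159 q [-5.117e-01  8.592e-01  2.000e-04 -6.000e-04] F [ 0.16 -0.07 -0.74] T [-0.078  0.012  0.023] w 51.3 j [ 0.3   0.27 -0.14 -0.   -1.16 -0.8 ] eff6 -0.002
1499 ((521.1110229492188, -62.45903015136719), (58.549346923828125, 13.434782028198242), 61.932838439941406)
```

View pics/r2.png

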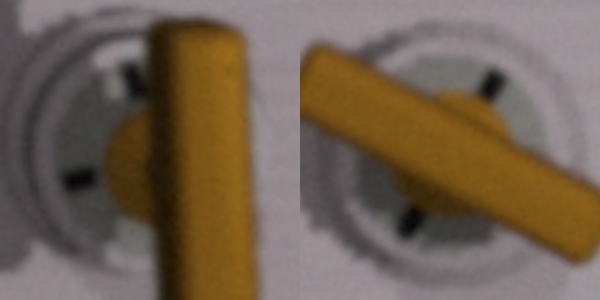

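View pics/r_wrist.png

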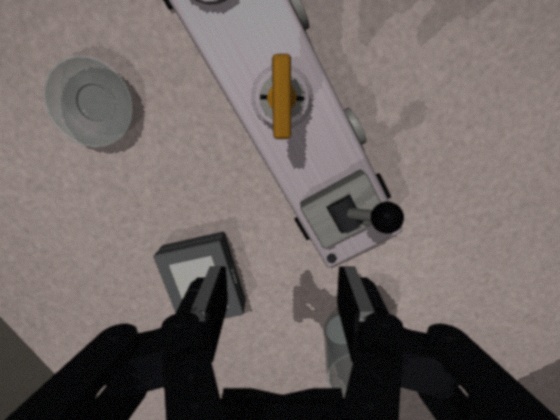

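The ticks in the rectified views go from about 17° (left) to about -31° (right), so the collar has turned about 0.83 rad, and torque and angle gave 0.7–0.8. That's snug, and the bar was released cleanly. In the wrist view the lever ball is at (387,217), and the beaker, box and dish are undisturbed. Next I'll locate the ball and the manifold's direction.

Run:
```python
from h import *
for n,win in(("w1",(190,185,235,230)),("r_wrist",(365,195,410,240)),("r_top",(300,275,335,300))):
    f=np.load(n+".npz");a,D,K,W=[f[k] for k in"aDKW"];x0,y0,x1,y1=win
    m=(a.max(2)[y0:y1,x0:x1]<40).astype(np.uint8)
    m=cv2.morphologyEx(m,cv2.MORPH_OPEN,np.ones((7,7)) if n!="r_top" else np.ones((3,3)))
    c=max(cv2.findContours(m,0,1)[0],key=cv2.contourArea);(u,v),r=cv2.minEnclosingCircle(c)
    print(n,u+x0,v+y0,r,onplane(K,W,(u+x0,v+y0),125))
f=np.load("w1.npz");K,W=f["K"],f["W"]
A,B=[onplane(K,W,p,50) for p in((170,102),(545,113))];print(A,B,np.degrees(np.arctan2(*(B-A)[:2]))) 
A,B=[onplane(K,W,p,50) for p in((173,114),(540,124))];print("screws far",A,B)
A,B=[onplane(K,W,p,50) for p in((178,188),(519,198))];print("screws near",A,B)
```

```text
w1 212.0879020690918 205.53402709960938 16.621137619018555 [490.57461689  57.54471685 125.        ]
r_wrist 386.2286071777344 217.20660209655762 16.09417152404785 [490.50381008  57.57527809 125.        ]Traceback (most recent call last):
  File "<stdin>", line 6, in <module>
ValueError: max() iterable argument is empty
```

Emit:
play_rows:
  travel:
    - [0,0,0]
    - [0,0,0]
    - [0,0,0]
    - [0,0,0]
    - [0,0,0]
    - [-0.012,0.0274,0]
    - [-0.012,0.0274,0]
    - [-0.012,0.0274,0]
    - [-0.012,0.0274,0]
    - [0,0,0]
    - [0,0,0]
    - [0,0,0]
  rotation:
    - [0,0,-0.1]
    - [0,0,-0.1]
    - [0,0,-0.1]
    - [0,0,-0.1]
    - [0,0,-0.1]
    - [0,0,0]
    - [0,0,0]
    - [0,0,0]
    - [0,0,0]
    - [0,0,0]
    - [0,0,0]
    - [0,0,0]
  grip: [0,0,0,0,0,0,0,0,0,0,0,0]

```text
clock: 10.73
position: [450.6, 55.7, 239.8]
ee_rot: [0.708, -0.706, 0.0, -0.001]
contact_force: [0.6, 0.5, -1.1]
gripper_width: -0.2
```

Emit:
play_rows:
  travel:
    - [0,0,0.03]
    - [0,0,0.03]
    - [0,0,0.03]
    - [0,0,0.03]
    - [0,0,0.003]
    - [0,0,0]
    - [0,0,0]
  rotation:
    - [0,0,0]
    - [0,0,0]
    - [0,0,0]
    - [0,0,0]
    - [0,0,0]
    - [0,0,0]
    - [0,0,0]
  grip: [0,0,0,0,0,0,0]

```text
clock: 11.32
position: [451.9, 56.1, 117.3]
ee_rot: [0.708, -0.706, 0.001, -0.001]
contact_force: [0.4, 0.4, 0.4]
gripper_width: -0.2
```

```bash
python3 st.py p
```

```text
11.3167 [451.9  56.1 117.3] yaw -1.5681 q [ 7.081e-01 -7.061e-01  6.000e-04 -5.000e-04] F [0.36 0.42 0.41] T [ 0.016 -0.028  0.014] w -0.2 j [ 0.48  0.22 -0.56  0.   -0.79 -0.48] eff6 0.001
```

View pics/p_wrist.png

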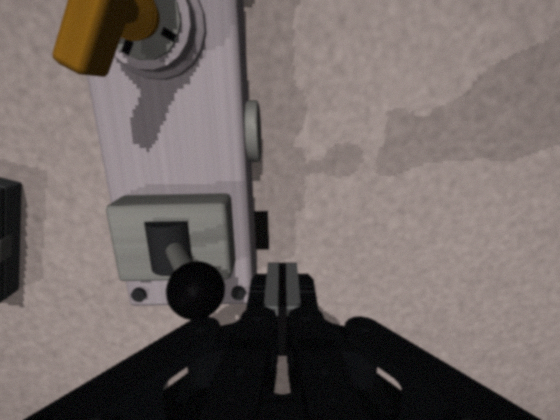

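The ball at (195,290) is level with the closed fingertips at (282,285), so I'll push in +x.

Emit:
play_rows:
  travel:
    - [0,-0.01,0]
    - [0,-0.01,0]
    - [0,-0.01,0]
    - [0,-0.01,0]
    - [0,-0.01,0]
    - [0,0,0]
  rotation:
    - [0,0,0]
    - [0,0,0]
    - [0,0,0]
    - [0,0,0]
    - [0,0,0]
    - [0,0,0]
  grip: [0,0,0,0,0,0]

```text
clock: 11.92
position: [503.2, 56.7, 116.5]
ee_rot: [0.708, -0.706, 0.001, -0.001]
contact_force: [0.7, 0.2, -0.6]
gripper_width: -0.2
```

Emit:
play_rows:
  travel:
    - [0,-0.005,0]
    - [0,-0.005,0]
    - [0,-0.004,0]
    - [0,0,0]
    - [0,0,0]
  rotation:
    - [0,0,0]
    - [0,0,0]
    - [0,0,0]
    - [0,0,0]
    - [0,0,0]
  grip: [0,0,0,0,0]

```text
clock: 12.33
position: [514.7, 56.4, 116.3]
ee_rot: [0.708, -0.706, 0.0, -0.0]
contact_force: [-0.1, 0.7, 0.3]
gripper_width: -0.4
```

```bash
python3 st.py q
```

```text
12.3333 [514.7  56.4 116.3] yaw -1.5677 q [ 7.082e-01 -7.060e-01  2.000e-04 -2.000e-04] F [-0.09  0.66  0.31] T [-0.014  0.015  0.059] w -0.4 j [ 0.42  0.32 -0.41  0.   -0.84 -0.42] eff6 0.003
```

Emit:
play_rows:
  travel:
    - [0,-0.003,0]
    - [0,-0.003,0]
    - [0,0,0]
    - [0,0,0]
  rotation:
    - [0,0,0]
    - [0,0,0]
    - [0,0,0]
    - [0,0,0]
  grip: [0,0,0,0]

```text
clock: 12.77
position: [520.6, 56.4, 116.3]
ee_rot: [0.708, -0.706, 0.0, -0.0]
contact_force: [-0.3, -0.1, -0.4]
gripper_width: -0.4
```

```bash
python3 st.py q2
```

```text
12.7667 [520.6  56.4 116.3] yaw -1.5678 q [ 7.082e-01 -7.060e-01  1.000e-04 -1.000e-04] F [-0.3  -0.08 -0.4 ] T [0.011 0.109 0.026] w -0.4 j [ 0.42  0.33 -0.4   0.   -0.84 -0.42] eff6 0.002
```

View pics/q2_wrist.png

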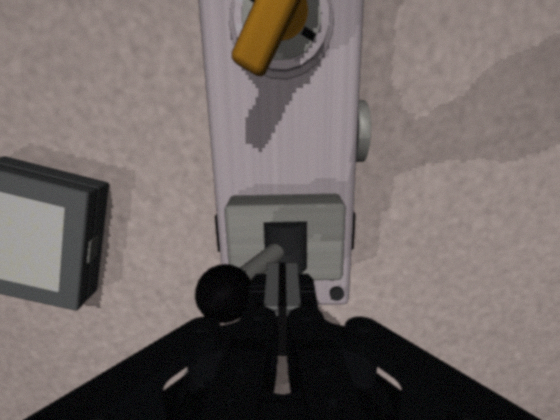

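The lever is past upright and leaning to +x, with the ball at (223,293), but there's no end stop felt yet. I'll keep pushing.

Emit:
play_rows:
  travel:
    - [0,-0.003,0]
    - [0,-0.003,0]
    - [0,0,0]
    - [0,0,0]
  rotation:
    - [0,0,0]
    - [0,0,0]
    - [0,0,0]
    - [0,0,0]
  grip: [0,0,0,0]

```text
clock: 13.2
position: [522.2, 55.9, 115.7]
ee_rot: [0.708, -0.706, -0.003, 0.004]
contact_force: [-10.6, 3.3, 5.7]
gripper_width: -0.2
```

```bash
cat > ball.py <<'E'
from h import *
import sys
f=np.load(sys.argv[1]+"_wrist.npz");a,D,K,W=[f[k] for k in"aDKW"]
x0,y0,x1,y1=map(int,sys.argv[2:6])
c=cv2.morphologyEx((a.max(2)[y0:y1,x0:x1]<40).astype(np.uint8),cv2.MORPH_OPEN,np.ones((9,9)))
c=max(cv2.findContours(c,0,1)[0],key=cv2.contourArea);(u,v),r=cv2.minEnclosingCircle(c)
print(u+x0,v+y0,r,onplane(K,W,(u+x0,v+y0),125))
E
python3 st.py q3; python3 ball.py q2 185 255 248 325; python3 ball.py q3 185 255 248 325
```

```text
13.2 [522.2  55.9 115.7] yaw -1.5686 q [ 0.7079 -0.7063 -0.0028  0.0038] F [-10.6    3.28   5.73] T [0.892 3.114 0.033] w -0.2 j [ 0.41  0.34 -0.39 -0.   -0.86 -0.41] eff6 -0.061
220.0 298.94339752197266 36.83531951904297 [548.29793172  62.29573272 125.        ]
220.0 299.2685203552246 36.61493682861328 [549.85451354  61.39814713 125.        ]
```

The end stop is reached: 10.6 N with the ball at x ≈ 549, and 548 was expected. I'll back off, rise and check.

Emit:
play_rows:
  travel:
    - [0,0.01,0]
    - [0,0.02,0]
    - [0,0.02,0]
    - [0,0,-0.03]
    - [0,0,-0.035]
    - [0,0,-0.035]
    - [0,0.03,-0.02]
    - [0,0.03,0]
    - [0,0,0]
    - [0,0,0]
    - [0,0,0]
  rotation:
    - [0,0,0]
    - [0,0,0]
    - [0,0,0]
    - [0,0,0]
    - [0,0,0]
    - [0,0,0]
    - [0,0,0]
    - [0,0,0]
    - [0,0,0]
    - [0,0,0]
    - [0,0,0]
  grip: [0,0,0,0,0,0,0,0,0,0,0]

```text
clock: 14.22
position: [416.8, 56.2, 236.6]
ee_rot: [0.708, -0.706, 0.0, -0.001]
contact_force: [0.3, -0.4, -0.8]
gripper_width: -0.3
```

```bash
python3 st.py f; cp pics/f_wrist.png pics/final.png
python3 - <<'E'
from h import *
a,D,K,W=grab("scene");b=np.load("scene.npz")["a"]
d=cv2.absdiff(a,b).max(2)>40;print("scene diff beaker/box/dish",d[180:225,283:318].sum(),d[240:288,258:325].sum(),d[300:345,170:230].sum())
E
```

```text
14.2167 [416.8  56.2 236.6] yaw -1.5673 q [ 7.083e-01 -7.059e-01  5.000e-04 -8.000e-04] F [ 0.33 -0.45 -0.81] T [ 0.053 -0.011  0.036] w -0.3 j [ 0.52  0.02 -0.45  0.   -1.1  -0.52] eff6 -0.001
scene diff beaker/box/dish 75 0 0
```

View pics/final.png

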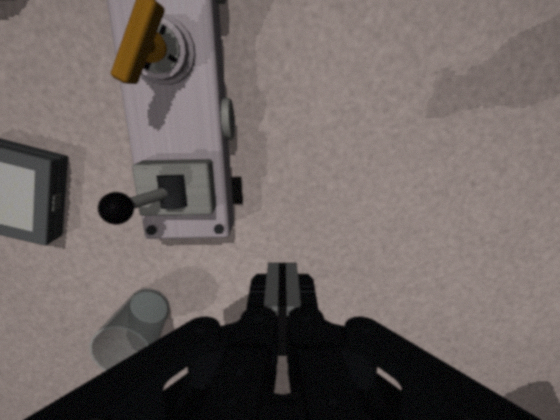

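In the final view the lever leans to +x (ball at (116,208)) and nothing is touched. The beaker region shows a difference of 75 px, so I'll check that before handing in.

```bash
python3 ball.py f 90 180 142 235
python3 - <<'E'
from h import *
a=np.load("f_top.npz")["a"].astype(np.float32).max(2);b=np.load("top.npz")["a"].astype(np.float32).max(2)
for n,(x,y,w,h) in dict(beaker=(205,215,42,42),box=(270,150,66,62),dish=(380,160,56,54)).items():
    A,B=[cv2.Laplacian(i[y:y+h,x:x+w],cv2.CV_32F,ksize=5) for i in(a,b)]
    print(n,cv2.phaseCorrelate(A,B,cv2.createHanningWindow((w,h),cv2.CV_32F)))
f=np.load("scene.npz")["a"];g=grab("scene")[0]
A,B=[cv2.Laplacian(i[175:230,278:324].max(2).astype(np.float32),cv2.CV_32F,ksize=5) for i in(g,f)]
print("scene beaker",cv2.phaseCorrelate(A,B,cv2.createHanningWindow((46,55),cv2.CV_32F)))
E
```

```text
116.0 207.5 17.270015716552734 [546.96511714  58.13515165 125.        ]
beaker ((0.5059483713765367, 0.5399876666185435), 1.0164322396266607)
box ((-0.10633259472367484, 0.01300338073518148), 1.0372658043892846)
dish ((-0.00803788471943534, 0.031239535952696684), 0.9891187698752791)
scene beaker ((0.07656658432080476, -0.13152666701661175), 0.8348123080200619)
```

```bash
python3 -c "
from bench import workorder
print(workorder.job_done())"
```

```text
the job is handed in; nothing more can be done
None
```

I tightened the plug until it was snug, then swung the valve lever fully over to the vacuum-on end. I let go, backed the arm clear, and handed the job in at about 14 s of the 61 s allowed.

- **Plug:** it turned freely for about 1.3 rad, then bit, and the torque rose from about 0.07 to 0.27–0.38 N m. The collar then turned with the plug. I estimate 0.7–0.84 rad past the bite: 0.83 from the tick marks after release, and 0.7–0.8 from torque and turn angle. Both are inside the snug range of 0.3–1.15.
- **Valve:** I pushed the ball until it met its end stop, where the force rose to 10.6 N. After backing off, the ball measured x ≈ 547 mm, against about 548 mm expected at the full stop, and the lever stayed there.
- **Glassware and box:** the slide box and dish had not moved. The beaker checks disagreed slightly: some pixels changed in the scene view, and the top view suggested a shift of about half a pixel. The scene view showed about 0.1 px, and the arm never came near it, so I put this down to changed shadow and reflections.

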